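# Consolidate two part-filled specimen trays

### The arm

A 6-joint arm with a two-finger parallel gripper is mounted at the origin on the work surface. World frame = base frame: x ahead of the robot, y to its left, z up, the work surface at z = 0. Lengths are in mm, angles in rad, forces in N, time in s.
With the tool pointing down it reaches from about 350 to 975 mm from the base axis. Payload 7.1 kg.
Tool frame: the origin (TCP) lies on the front face of the gripper's body, between the roots of the fingers; the fingertips stand 80 mm ahead of it and the grasp point (between the pads) lies 61 mm ahead of it (ctrl.tcp_to_grasp is the distance from the TCP to the grasp point, in mm); z points along the fingers, y is the direction in which the jaws open and shut (so a half turn about z gives the same grasp; the last joint's range is limited). The gripper opens to 88 mm and grips with 3 to 60 N. Pads are 20 mm wide; open, the fingers measure 115 mm over their backs; the gripper's body (75 mm by 178 mm) begins 61 mm behind the grasp point.
Start: joints at [-1.346, 0.423, 1.63, -0, 1.089, -0.019], TCP at [150.889, -606.496, 302.675] pointing down, gripper open.
Joint ranges: [-3, 3], [-0.9, 2.11], [0.09, 2.58], [-1.31, 4.45], [0.11, 2.69], [-2.54, 2.54]. Speed limits (rad/s): [2.39, 2.39, 3.01, 3.14, 3.14, 3.14].

### API

Orientations are given as a rotation vector (axis times angle).
In Python, from workcell import telemetry, get_image, ctrl gives the robot as it stands.
- The arm moves only by the tool send_rows, never from a script. Its argument "rows" is a list of rows, each a list of 5 numbers: the shift along the tool's x, y, z in m, then the turn about the tool's z in rad, then the opening, from -1 (shut) to 1 (fully open). A call has 1 to 5 rows; each row shifts and turns the commanded pose from where the row before left it, along the tool's axes as they then stand; what a row does not reach is not made up. A row lasts 1/10 s, in which the tool goes at most 50 mm and 8.59 degrees, less where a joint would pass 70% of its speed; a pose out of reach is approached as far as the arm can. A call with a gripper value outside its range is refused whole. The fingers move at their own pace and stop on an object; the grip force is fixed at half the most. Time passes only in rows, so rows that do not move let the fingers close. It gives the time, the measured TCP pose, the force and the opening at its end, in the units of the state.
- telemetry.get_obs(): the state, without advancing time (a new reading comes with each control period).
- get_image(name): name is "scene" or "top" or "wrist"; returns a dict with "color" (400x640x3 uint8, blue, green, red), "z_map" (400x640 float32, mm along the optical axis (not along the pixel's ray), 0 where there is no reading), "camera_matrix" (3x3 intrinsics, pixels), "k1" (the pictures are not rectified: a ray, as slopes to the right and down, at radius r is drawn at 1 + k1 r^2 times it, then the intrinsics apply), "rvec" (rotation vector, rad) and "tvec" (3), from world to camera coordinates, as OpenCV has them. Camera axes: x right, y down, z forward; pixel columns grow to the right and rows downward; lengths in mm; the calibration is good to about 2 mm. A picture is of the moment at which its call begins.
- ctrl.close_job(): hands the job in, once; it reports no verdict.
The state is a dict: "t": time; "qpos": joint angles; "qvel": joint speeds; "joint_torque": joint torques, N m; "ee_pos": TCP position; "orientation": TCP orientation; "ft_force": force on the tool from outside, world axes, zero at the start; "moment": the same for the moment, N m; "width": finger opening in mm.
Only numpy, scipy, OpenCV 4.12 (cv2) and the standard library are available. Lean on these libraries where they do the work, as an engineer would, in place of code of your own. Each camera call takes 0.05 s, during which the arm holds its last target.

### The job

Two of the specimen trays on the bench are only part filled: one holds a single jar, the other has one pocket free. Move the single jar, upright, into the free pocket of the other tray so that it stands fully down in it, then stack the emptied tray squarely on top of the pile of empty trays. Leave the tray you fill and the pile where they stand.

Things in the scene. Friction and masses are not known exactly. Their poses are not given: they have to be found in the camera images.
- jar: The single jar: amber glass, white cap, a straight cylinder 34 mm in diameter and 70 mm high (cap: top 20 mm), 90 g. Origin: centre of its underside, z up its axis. Stands alone in the pocket at x = -48.75 mm (robot's side) of donor, on a floor 3 mm above the bench. Identical jars stand in other trays, 73 mm tall above the bench.
- donor: The tray to empty, then stack: aluminium tray, 150 (x) x 52 (y) x 30 mm high, walls and floor 3 mm, three 46 mm square pockets centred at x = -48.75, 0, +48.75 mm. Origin: centre of its underside, z up; +x points away from the robot (within 15 deg). 120 g; holds only jar. 40 mm or more is clear on both long sides, so it can be gripped from outside across its 52 mm width.
- recv: The tray to fill: aluminium tray, 150 (x) x 52 (y) x 30 mm high, walls and floor 3 mm, three 46 mm square pockets centred at x = -48.75, 0, +48.75 mm. Origin: centre of its underside, z up; +x points away from the robot (within 15 deg). Jars stand in its pockets at x = -48.75 and 0; the far end pocket (x = +48.75) is free. Pocket floor 3 mm above its underside.
- stack: The upper of a pile of two empty trays, its underside 30 mm above the bench: aluminium tray, 150 (x) x 52 (y) x 30 mm high, walls and floor 3 mm, three 46 mm square pockets centred at x = -48.75, 0, +48.75 mm. Origin: centre of its underside, z up; +x points away from the robot (within 15 deg). No interlock: a tray put on it rests flat on its rims, 30 mm above its origin.
Not all that is in view belongs to the job. What is shaped like the donor but purple or red is not meant.

How it is judged:
By the outcome, as a careful person would: the job done as asked, in the order asked, and still so for the second after the job is handed in, with the robot touching nothing.
It also fails if it takes over 64 s, if anything falls off the work surface, if the arm or the gripper's body presses on something with over 40 N, if the wrist force passes 120 N, or if a joint passes its speed limit or range.

## Working session

There is one attempt and no reset: what is moved stays moved. The work goes in short steps, Python scripts to look and compute and a tool call to move; the robot and the scene stay as the last step left them, time stands still between calls to the robot, and variables do not carry over. Pictures are saved under pics/ and viewed, and the job is handed in when it is done.

Besides the shell and the picture viewer there is one more tool, called after ">>>" by a JSON object that holds its "fn" and its "kwargs". send_rows: Moves the arm, as the interface text tells. Its arguments: {"type":"object","properties":{"rows":{"type":"array"}},"required":["rows"]}

```bash
mkdir -p pics; ls; cat > h.py <<'E'
import numpy as np, cv2
from workcell import telemetry, get_image, ctrl
def snap(n,f):
    im=get_image(n); cv2.imwrite('pics/'+f,im['color']); np.savez('pics/'+f[:-4]+'.npz',**{k:np.asarray(v) for k,v in im.items()}); return im
def ray(im,u,v):
    K=np.asarray(im['camera_matrix']);k1=float(im['k1'])
    d=cv2.undistortPoints(np.array([[[u,v]]],float),K,np.array([k1,0,0,0]))[0,0]
    R=cv2.Rodrigues(np.asarray(im['rvec'],float))[0];t=np.asarray(im['tvec'],float).ravel()
    return -R.T@t, R.T@np.array([d[0],d[1],1.])
def onplane(im,u,v,z):
    c,d=ray(im,u,v); return c+d*(z-c[2])/d[2]
def bydepth(im,u,v):
    c,d=ray(im,u,v); return c+d*float(im['z_map'][int(v),int(u)])
def cloud(im):
    h,w=im['z_map'].shape; K=np.asarray(im['camera_matrix']);k1=float(im['k1'])
    uu,vv=np.meshgrid(np.arange(w),np.arange(h))
    d=cv2.undistortPoints(np.stack([uu,vv],-1).reshape(-1,1,2).astype(float),K,np.array([k1,0,0,0])).reshape(h,w,2)
    Z=im['z_map'][...,None]; P=np.concatenate([d*Z,Z],-1)
    R=cv2.Rodrigues(np.asarray(im['rvec'],float))[0];t=np.asarray(im['tvec'],float).ravel()
    return (P-t)@R
E
python3 - <<'E'
from h import *
for n in ['scene','top','wrist']: 
    im=snap(n,n+'0.png'); print(n,im['camera_matrix'],im['k1'],im['rvec'],im['tvec'])
print(telemetry.get_obs())
E
```

```text
pics
scene [[400.1604711    0.         322.67960929]
 [  0.         400.1604711  195.42288065]
 [  0.           0.           1.        ]] -0.027237301395883012 [ 1.54495372  1.86994271 -0.89638292] [  73.52622012 -253.62935049 1225.93267605]
top [[453.74029036   0.         310.64226365]
 [  0.         453.74029036 192.88784101]
 [  0.           0.           1.        ]] -0.11709306216936953 [ 2.20983456 -2.15216246  0.05918008] [  -8.89192486  446.04619355 1067.4512546 ]
wrist [[320.35643628   0.         317.6128781 ]
 [  0.         320.35643628 200.1152862 ]
 [  0.           0.           1.        ]] -0.03610919219896574 [-2.28098203  1.78228793  0.26973305] [-624.84982811  -36.0890935   391.64895625]
{'t': 0.15, 'qpos': array([-1.34604666e+00,  4.23684788e-01,  1.63050809e+00, -2.07213050e-05,
        1.08861489e+00, -1.90128396e-02]), 'qvel': array([-0.00162227, -0.00141189, -0.00223072,  0.00056349,  0.00011888,
        0.00054045]), 'joint_torque': array([ 4.65868143e-04, -5.44981813e+01, -2.73919022e+01,  6.44335058e-02,
        2.04843376e-02, -6.37699054e-05]), 'ee_pos': array([ 150.78383123, -606.18508941,  302.07054852]), 'orientation': array([-3.11708759e+00, -3.81822221e-01,  2.24588141e-04]), 'ft_force': array([0.23442425, 0.0489867 , 0.46074721]), 'moment': array([-0.00979963, -0.00826995,  0.02581933]), 'width': 87.61401565411249}
```

View pics/top0.png

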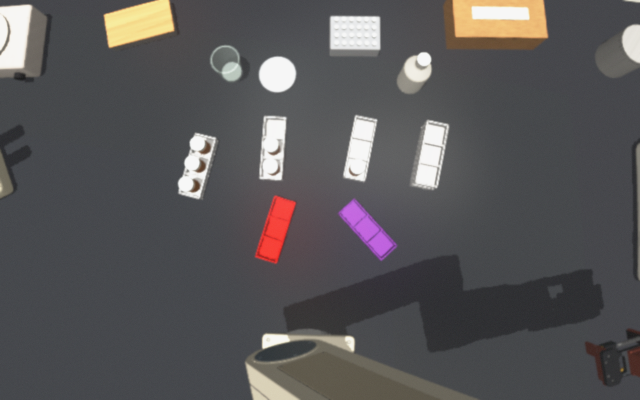

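View pics/scene0.png

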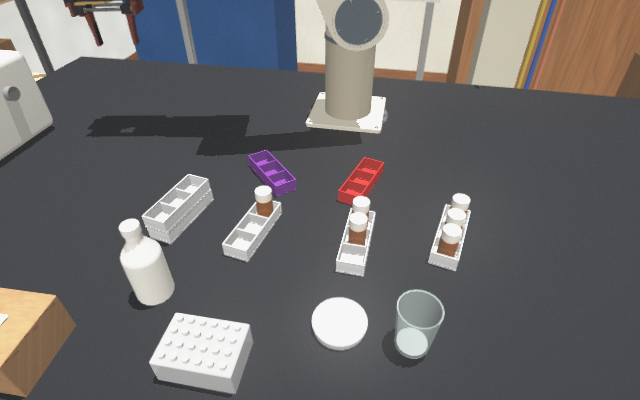

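View pics/wrist0.png

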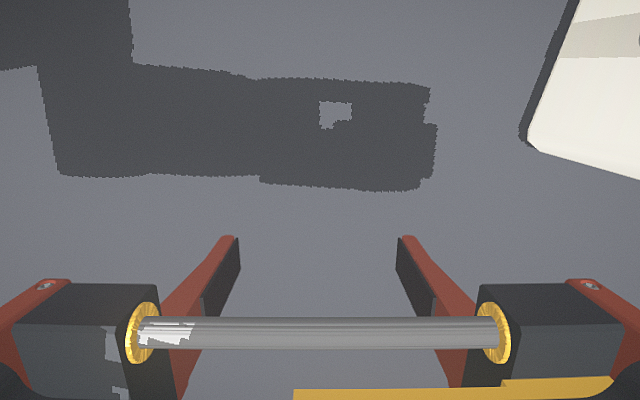

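The top view shows, from left to right, the full tray (198,165), the receiver (273,148), the donor with its jar at (357,168), and the pile (430,155). I'll measure the rims and caps next.

```bash
cat >> h.py <<'E'
def load(f): 
    z=np.load('pics/'+f); return {k:z[k] for k in z.files}
def rect(P2):
    (c,s,a)=cv2.minAreaRect(P2.astype(np.float32)); 
    b=cv2.boxPoints((c,s,a)); e=[b[1]-b[0],b[2]-b[1]]; L=max(e,key=np.linalg.norm); L=L if L[0]>0 else -L
    return np.array(c),sorted(s),np.degrees(np.arctan2(L[1],L[0]))
E
python3 - <<'E'
from h import *
im=load('top0.npz'); P=cloud(im); hsv=cv2.cvtColor(im['color'],cv2.COLOR_BGR2HSV)
print(P[300,100],P[140,500])
rois={'recv':(250,105,295,190,30),'donor':(338,105,385,190,30),'stack':(405,110,458,200,60)}
for n,(a,b,c,d,z) in rois.items():
    m=np.zeros(hsv.shape[:2],np.uint8); m[b:d,a:c]=(hsv[b:d,a:c,2]>95)
    # colour mask restricted by depth to rim height
    q=P[...,2]; s=m.astype(bool)&(abs(q-z)<8)
    ys,xs=np.nonzero(s); 
    pts=np.array([onplane(im,x,y,z)[:2] for x,y in zip(xs,ys)])
    print(n,len(pts),np.median(q[s]),rect(pts))
    s2=m.astype(bool)&(abs(q-73)<8)
    if z==30:
        k,lab,st,ce=cv2.connectedComponentsWithStats(s2.astype(np.uint8))
        for i in range(1,k):
            if st[i,4]>40:
                print(' cap',st[i,4],ce[i],np.median(q[lab==i]),onplane(im,*ce[i],73))
big=cv2.resize(im['color'][95:205,170:470],None,fx=2.6,fy=2.6,interpolation=cv2.INTER_CUBIC); cv2.imwrite('pics/topbig.png',big)
E
```

```text
[167.96295346 516.95282532   1.35060381] [ 5.90897860e+02 -4.63311255e+02  1.38110947e-01]
recv 327 28.439179385234834 (array([551.22839355,  96.86054993]), [52.78565216064453, 148.86412048339844], np.float32(-2.2252204))
 cap 159 [270.17610063 144.11949686] 72.10626249454232 [551.30243388  97.39515116  73.        ]
 cap 171 [269.69005848 165.09356725] 72.03523764634882 [503.08896632  96.83445604  73.        ]
donor 316 28.3239320327224 (array([ 555.45001221, -110.84166718]), [52.55052185058594, 149.2104034423828], np.float32(-10.337491))
 cap 171 [357.21637427 165.7251462 ] 72.36250823383752 [ 506.69264592 -101.80053749   73.        ]
stack 373 57.793297010909264 (array([ 542.73535156, -274.87747192]), [54.90705871582031, 150.5537567138672], np.float32(-10.705419))
```

View pics/topbig.png

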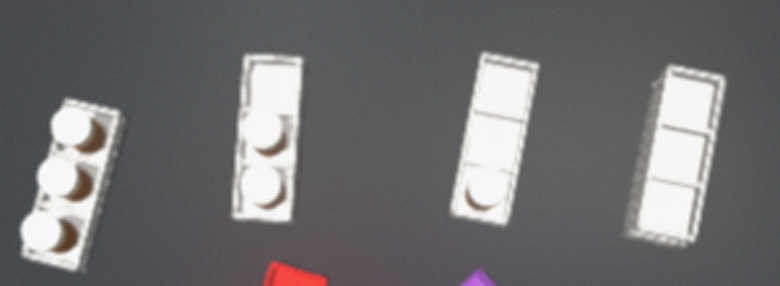

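Trays are located. The jar's cap agrees with the donor pocket to within 1 mm. I'm moving to hover over the donor.

>>> {"fn": "send_rows", "kwargs": {"rows": [[0.0284,-0.0213,0,0,1],[0.0284,-0.0213,0,0,1],[0.0284,-0.0213,0,0,1],[0.0284,-0.0213,0,0,1],[0.0284,-0.0213,0,0,1]]}}

```text
t: 0.65
ee_pos: [263.6, -467.6, 302.5]
orientation: [-3.118, -0.381, 0.0]
ft_force: [-0.1, -0.4, 0.1]
width: 87.9
```

>>> {"fn": "send_rows", "kwargs": {"rows": [[0.0284,-0.0213,0,0,1],[0.0284,-0.0213,0,0,1],[0.0284,-0.0213,0,0,1],[0.0284,-0.0213,0,0,1],[0.0284,-0.0213,0,0,1]]}}

```text
t: 1.15
ee_pos: [375.7, -330.0, 302.6]
orientation: [-3.118, -0.382, 0.0]
ft_force: [1.2, 0.2, 0.0]
width: 87.9
```

>>> {"fn": "send_rows", "kwargs": {"rows": [[0.0284,-0.0213,0,0,1],[0.0284,-0.0213,0,0,1],[0.0284,-0.0213,0,0,1],[0.0284,-0.0213,0,0,1],[0.0284,-0.0213,0,0,1]]}}

```text
t: 1.65
ee_pos: [487.8, -192.3, 302.6]
orientation: [-3.118, -0.382, 0.0]
ft_force: [0.5, 0.1, 0.1]
width: 87.7
```

>>> {"fn": "send_rows", "kwargs": {"rows": [[0.0284,-0.0213,0,0,1],[0.0284,-0.0213,0,0,1],[0.0284,-0.0213,0,0,1],[0,0,0,0.14,1],[0,0,0,0.14,1]]}}

```text
t: 2.15
ee_pos: [554.9, -109.8, 302.3]
orientation: [-3.141, 0.062, 0.001]
ft_force: [0.5, -0.6, 0.4]
width: 87.8
```

>>> {"fn": "send_rows", "kwargs": {"rows": [[0,0,0,0.144,1],[0,0,0,0,1],[0,0,0,0,1],[0,0,0,0,1]]}}

```text
t: 2.55
ee_pos: [554.3, -111.1, 302.6]
orientation: [-3.129, 0.279, 0.0]
ft_force: [1.4, 0.1, 0.3]
width: 87.9
```

```bash
cat >> h.py <<'E'
def pose(o=None):
    o=o or telemetry.get_obs(); R=cv2.Rodrigues(np.asarray(o['orientation'],float))[0]
    return np.asarray(o['ee_pos']),np.arctan2(R[1,0],R[0,0]),R
def go(x,y,z,yaw,p=None):
    "tool-axis shift (mm) and turn from measured pose"
    P,w,R=pose(); D=np.array([x,y,z])-P; c,s=np.cos(w),np.sin(w)
    t=(yaw-w+np.pi)%(2*np.pi)-np.pi
    print('shift',np.round([c*D[0]+s*D[1],s*D[0]-c*D[1],-D[2]],1),'turn',round(-t,4),'now',P.round(1),round(w,4),'t',telemetry.get_obs()['t'])
E
python3 - <<'E'
from h import *
snap('wrist','w1.png');o=telemetry.get_obs();print(pose(o),o['qpos'],o['t'],o['ft_force'])
E
```

```text
(array([ 554.3483511 , -111.11421002,  302.65599215]), np.float64(-0.17814456877542553), array([[ 9.84174173e-01, -1.77203814e-01, -7.98816850e-05],
       [-1.77203811e-01, -9.84174176e-01,  3.38180900e-05],
       [-8.46101860e-05, -1.91275517e-05, -9.99999996e-01]])) [-2.18875598e-01  3.36253848e-01  1.76365737e+00  1.81471450e-05
  1.04176676e+00  1.53005614e+00] 2.6 [-0.42318644 -0.29795596  0.34292122]
```

View pics/w1.png

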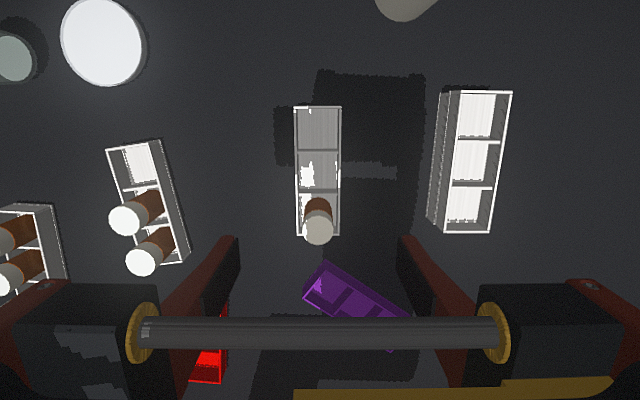

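The wrist view shows the donor (295–341, 106–240) nearly aligned with the image, the receiver at about (147,205) and the pile at about (475,160). I'll measure all three from here using rim height.

```bash
cat > m.py <<'E'
from h import *
def rims(f,rois,thr=70):
    im=load(f); P=cloud(im); g=cv2.cvtColor(im['color'],cv2.COLOR_BGR2HSV); q=P[...,2]
    vis=im['color'].copy()
    for n,(a,b,c,d,z) in rois.items():
        m=np.zeros(q.shape,bool); m[b:d,a:c]=True
        s=m&(abs(q-z)<7)
        k,lab,st,ce=cv2.connectedComponentsWithStats(s.astype(np.uint8)); i=1+np.argmax(st[1:,4]); s=lab==i
        vis[s]=(0,255,0)
        r=rect(P[s][:,:2]); ys,xs=np.nonzero(s)
        r2=rect(np.array([onplane(im,x,y,z)[:2] for x,y in zip(xs,ys)]))
        print(n,s.sum(),'z',np.median(q[s]).round(1),'depth',r,'\n   plane',r2)
        s2=m&(q>68)&(q<80)
        if z<=30:
            k,lab,st,ce=cv2.connectedComponentsWithStats(s2.astype(np.uint8))
            for i in range(1,k):
                if st[i,4]>60:
                    vis[lab==i]=(255,0,255); ys,xs=np.nonzero(lab==i)
                    (c0,rr)=cv2.minEnclosingCircle(np.array([onplane(im,x,y,73)[:2] for x,y in zip(xs,ys)],np.float32)); print('  cap',st[i,4],np.median(q[lab==i]).round(1),np.round(c0,1),round(rr,1))
    cv2.imwrite('pics/vis_'+f[:-4]+'.png',vis)
E
python3 - <<'E'
from m import *
rims('w1.npz',{'recv':(95,125,200,285,30),'donor':(275,95,355,250,30),'stack':(425,80,525,240,60)})
E
```

```text
recv 1518 z 28.4 depth (array([552.7199707 ,  96.05756378]), [54.52664566040039, 150.51885986328125], np.float32(-2.4555473)) 
   plane (array([552.95739746,  93.88951111]), [56.777801513671875, 150.40882873535156], np.float32(-2.7980886))
  cap 775 72.8 [554.7  94.5] 18.6
  cap 718 73.0 [504.6  93.3] 19.1
donor 1178 z 29.6 depth (array([ 556.51507568, -111.76488495]), [52.22135925292969, 149.291748046875], np.float32(-10.034684)) 
   plane (array([ 556.7144165 , -111.81443787]), [51.987060546875, 148.88209533691406], np.float32(-10.022296))
  cap 770 73.2 [ 507.5 -103. ] 17.4
stack 2284 z 58.6 depth (array([ 543.62133789, -276.54364014]), [53.65803909301758, 149.80772399902344], np.float32(-10.74765)) 
   plane (array([ 544.12731934, -274.94436646]), [55.497215270996094, 149.17025756835938], np.float32(-10.435878))
```

View pics/vis_w1.png

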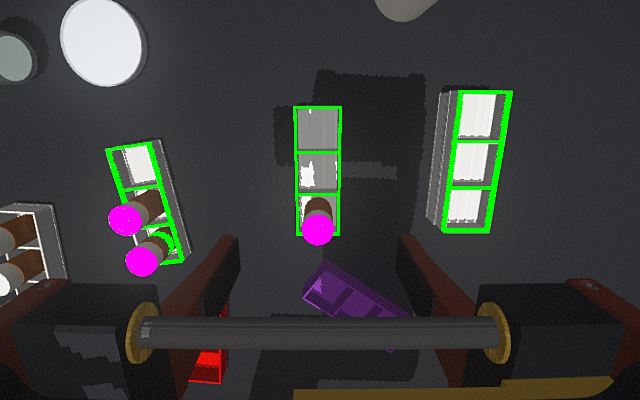

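```bash
python3 -c "
from h import *
go(507.4,-102.6,117,-0.175)"
```

```text
shift [-4.770e+01 -1.000e-01  1.857e+02] turn -0.0031 now [ 554.3 -111.1  302.7] -0.1781 t 2.6
```

>>> {"fn": "send_rows", "kwargs": {"rows": [[-0.024,0,0.02,-0.003,1],[-0.0237,0,0.03,0,1],[0,0,0.035,0,1],[0,0,0.03,0,1],[0,0,0.03,0,1]]}}

```text
t: 3.1
ee_pos: [507.4, -102.7, 156.8]
orientation: [3.129, -0.276, 0.001]
ft_force: [0.5, 0.1, 0.1]
width: 87.7
```

>>> {"fn": "send_rows", "kwargs": {"rows": [[0,0,0.02,0,1],[0,0,0.015,0,1],[0,0,0.005,0,1],[0,0,0,0,1],[0,0,0,0,1]]}}

```text
t: 3.6
ee_pos: [507.9, -102.7, 118.3]
orientation: [3.129, -0.277, 0.002]
ft_force: [-0.3, -0.5, -0.5]
width: 87.7
```

```bash
python3 - <<'E'
from h import *
go(507.4,-102.6,117,-0.175)
im=snap('wrist','w2.png')
E
```

```text
shift [-0.5 -0.   1.3] turn -0.0018 now [ 507.9 -102.7  118.3] -0.1768 t 3.6
```

View pics/w2.png

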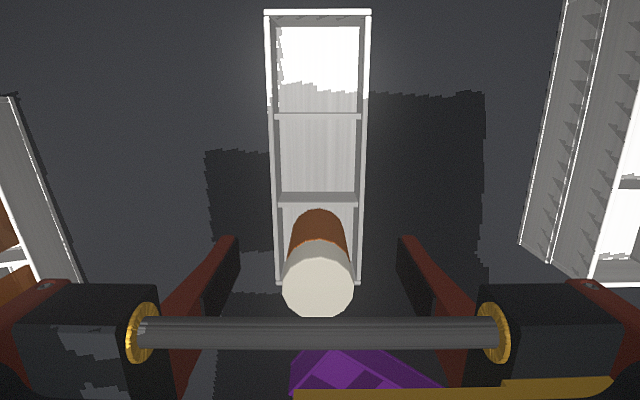

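The jar (cap at 318,280) sits midway between the fingers (237 and 398). I'm closing on it.

>>> {"fn": "send_rows", "kwargs": {"rows": [[0,0,0,0,-1],[0,0,0,0,-1],[0,0,0,0,-1],[0,0,0,0,-1],[0,0,0,0,-1]]}}

```text
t: 4.15
ee_pos: [507.5, -102.6, 117.8]
orientation: [3.129, -0.278, 0.0]
ft_force: [0.6, -0.1, 0.7]
width: 51.2
```

>>> {"fn": "send_rows", "kwargs": {"rows": [[0,0,0,0,-1],[0,0,0,0,-1],[0,0,-0.005,0,-1],[0,0,-0.01,0,-1],[0,0,-0.015,0,-1]]}}

```text
t: 4.65
ee_pos: [507.1, -102.5, 148.0]
orientation: [-3.129, 0.278, 0.002]
ft_force: [0.4, 0.0, -1.2]
width: 33.4
```

>>> {"fn": "send_rows", "kwargs": {"rows": [[0,0,-0.03,0,-1],[0,0,-0.03,0,-1],[0,0,-0.02,0,-1],[0,0,-0.01,0,-1],[0,0,0,0,-1]]}}

```text
t: 5.15
ee_pos: [508.1, -102.7, 239.3]
orientation: [3.129, -0.278, 0.005]
ft_force: [0.4, -0.3, -1.1]
width: 33.4
```

```bash
python3 - <<'E'
from h import *
go(552.8+48.7,95.5-2.1,245,-0.043)
im=snap('wrist','w3.png');snap('scene','s3.png')
E
```

```text
shift [  57.4 -209.5   -5.7] turn -0.1343 now [ 508.1 -102.7  239.3] -0.1773 t 5.15
```

View pics/w3.png

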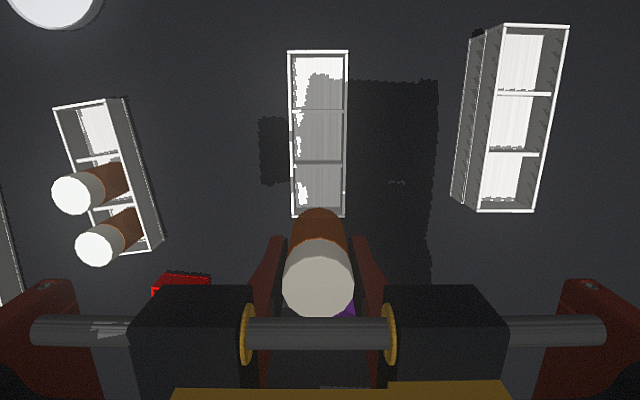

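View pics/s3.png

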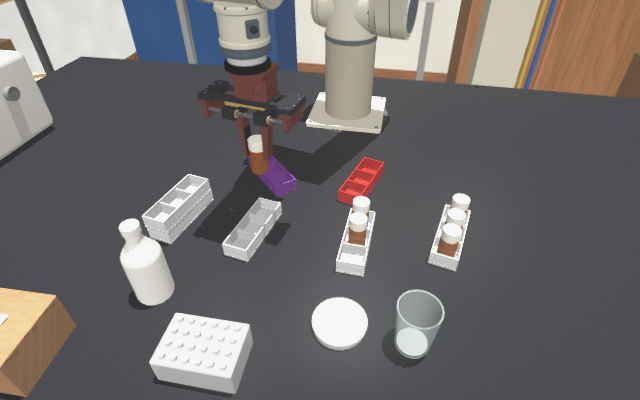

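The jar is held upright and clear, and the donor hasn't moved. I'm moving beside the receiver to measure it head-on.

>>> {"fn": "send_rows", "kwargs": {"rows": [[-0.0058,-0.0323,0,0,-1],[-0.0058,-0.0323,0,0,-1],[-0.0058,-0.0323,0,0,-1],[-0.0058,-0.0323,0,0,-1],[-0.0058,-0.0323,0,0,-1]]}}

```text
t: 5.75
ee_pos: [506.5, 62.7, 236.2]
orientation: [3.129, -0.278, -0.004]
ft_force: [-0.7, -0.2, -0.3]
width: 33.6
```

>>> {"fn": "send_rows", "kwargs": {"rows": [[-0.0058,-0.0323,0,0,-1],[0,0,0,-0.134,-1],[0,0,0,0,-1],[0,0,0,0,-1]]}}

```text
t: 6.15
ee_pos: [506.9, 94.1, 236.6]
orientation: [3.14, -0.073, -0.003]
ft_force: [0.2, 0.4, -0.8]
width: 33.4
```

```bash
python3 - <<'E'
from h import *
im=snap('wrist','w4.png')
go(552.8+48.7,95.5-2.1,240,-0.043)
from m import *
rims('w4.npz',{'recv':(270,30,370,235,30)})
E
```

```text
shift [94.4 -3.9 -3.2] turn -0.0035 now [507.   93.9 236.8] -0.0465 t 6.2
recv 1918 z 29.5 depth (array([552.37969971,  96.06349182]), [52.330299377441406, 149.6176300048828], np.float32(-2.1979089)) 
   plane (array([552.37805176,  96.04849243]), [52.05757141113281, 149.1919403076172], np.float32(-2.2356348))
  cap 1506 73.1 [553.   96.6] 16.9
  cap 692 73.1 [505.   96.3] 16.6
```

View pics/vis_w4.png

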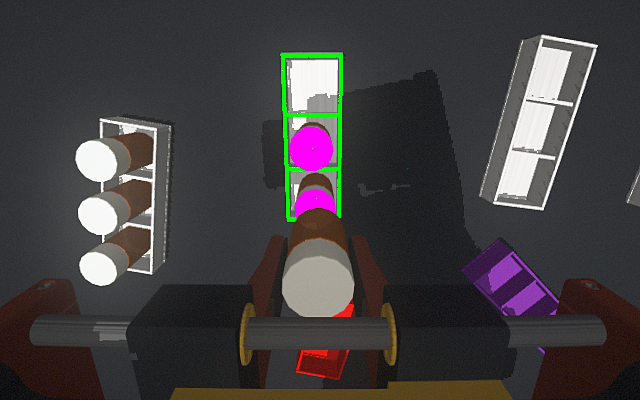

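```bash
python3 - <<'E'
from h import *
im=load('w4.npz'); P=cloud(im); q=P[...,2]; m=np.zeros(q.shape,bool); m[230:322,278:360]=True
zs=q[m&(q>150)]; zt=np.percentile(zs,95); print(zt)
for dz in (3,5):
    s=m&(abs(q-np.median(q[265:310,300:340]))<dz); print(np.median(q[s]),s.sum(),cv2.minEnclosingCircle(P[s][:,:2].astype(np.float32)))
go(601.1,94.2,236.8,-0.0387)
E
```

```text
249.38268552975865
191.80917348286297 3883 ((507.6018371582031, 92.6844711303711), 20.806320190429688)
191.787452758217 4129 ((507.79107666015625, 92.67662048339844), 20.90505599975586)
shift [94.  -4.7  0. ] turn -0.0078 now [507.   93.9 236.8] -0.0465 t 6.2
```

>>> {"fn": "send_rows", "kwargs": {"rows": [[0.03,-0.0015,0,-0.008,-1],[0.032,-0.0016,0,0,-1],[0.032,-0.0016,0,0,-1],[0,0,0.02,0,-1],[0,0,0.02,0,-1]]}}

```text
t: 6.7
ee_pos: [602.7, 94.4, 197.2]
orientation: [-3.141, 0.062, -0.002]
ft_force: [-0.7, -0.7, -0.6]
width: 33.4
```

>>> {"fn": "send_rows", "kwargs": {"rows": [[0,0,0,0,-1],[0,0,0,0,-1]]}}

```text
t: 6.9
ee_pos: [601.2, 94.8, 197.4]
orientation: [3.141, -0.059, -0.002]
ft_force: [-0.3, -0.1, 0.1]
width: 33.6
```

```bash
python3 - <<'E'
from h import *
go(601.1,94.2,119,-0.0387)
im=snap('wrist','w5.png'); snap('scene','s5.png')
E
```

```text
shift [-0.1  0.6 78.4] turn 0.0013 now [601.2  94.8 197.4] -0.0374 t 6.9
```

View pics/s5.png

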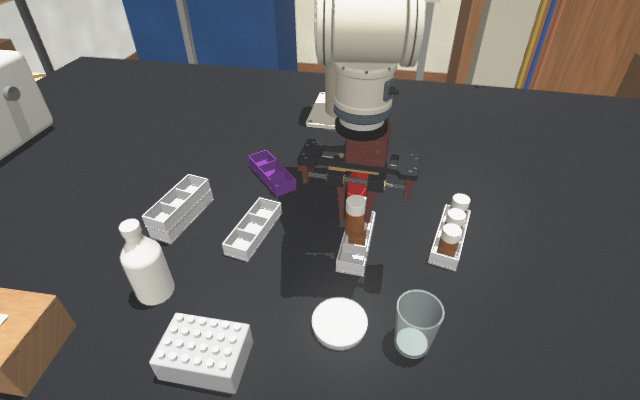

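The jar is above the free pocket. Lowering.

>>> {"fn": "send_rows", "kwargs": {"rows": [[0,0.0005,0.02,0,-1],[0,0,0.02,0,-1],[0,0,0.015,0,-1],[0,0,0.01,0,-1],[0,0,0.006,0,-1]]}}

```text
t: 7.5
ee_pos: [601.5, 95.0, 126.3]
orientation: [3.141, -0.056, -0.0]
ft_force: [0.0, 0.3, -0.4]
width: 33.4
```

>>> {"fn": "send_rows", "kwargs": {"rows": [[0,0,0.004,0,-1],[0,0,0.002,0,-1],[0,0,0,0,-1],[0,0,0,0,-1]]}}

```text
t: 7.9
ee_pos: [601.8, 95.0, 121.1]
orientation: [-3.141, 0.055, -0.001]
ft_force: [0.5, 0.3, -0.6]
width: 33.8
```

```bash
python3 - <<'E'
from h import *
go(601.1,94.2,118,-0.0387); print(telemetry.get_obs()['ft_force'])
E
```

```text
shift [-0.6  0.9  3.1] turn 0.0035 now [601.8  95.  121.1] -0.0352 t 7.9
[ 0.45020113  0.32236835 -0.55048984]
```

>>> {"fn": "send_rows", "kwargs": {"rows": [[0,0,0.001,0,-1],[0,0,0.001,0,-1],[0,0,0,0,-1]]}}

```text
t: 8.2
ee_pos: [601.5, 95.0, 118.7]
orientation: [3.141, -0.055, 0.0]
ft_force: [1.2, 0.2, -1.2]
width: 33.3
```

>>> {"fn": "send_rows", "kwargs": {"rows": [[0,0,0.001,0,-1],[0,0,0,0,-1]]}}

```text
t: 8.4
ee_pos: [601.6, 95.0, 117.9]
orientation: [-3.141, 0.055, -0.001]
ft_force: [-1.9, -0.6, 2.0]
width: 33.4
```

Light contact (2 N) at the expected height. Releasing and lifting.

>>> {"fn": "send_rows", "kwargs": {"rows": [[0,0,0,0,1],[0,0,0,0,1],[0,0,0,0,1],[0,0,0,0,1],[0,0,0,0,1]]}}

```text
t: 8.9
ee_pos: [601.5, 95.0, 117.6]
orientation: [-3.141, 0.055, 0.0]
ft_force: [-0.4, -0.6, 0.2]
width: 70.3
```

>>> {"fn": "send_rows", "kwargs": {"rows": [[0,0,0,0,1],[0,0,0,0,1],[0,0,-0.02,0,1],[0,0,-0.04,0,1],[0,0,-0.04,0,1]]}}

```text
t: 9.4
ee_pos: [600.9, 94.9, 218.0]
orientation: [3.141, -0.055, -0.003]
ft_force: [0.5, 0.0, 0.9]
width: 87.9
```

>>> {"fn": "send_rows", "kwargs": {"rows": [[-0.04,0,-0.035,0,1],[-0.04,0,0,0,1],[-0.02,0,0,0,1],[0,0,0,0,1],[0,0,0,0,1]]}}

```text
t: 9.9
ee_pos: [504.5, 98.6, 251.1]
orientation: [-3.141, 0.055, -0.002]
ft_force: [0.9, -0.2, 0.1]
width: 88.0
```

```bash
python3 - <<'E'
from h import *
im=snap('wrist','w6.png')
from m import *
rims('w6.npz',{'recv':(250,30,390,280,30)})
go(555.5,-111.5,245,-0.175)
E
```

```text
recv 1769 z 29.6 depth (array([552.34692383,  96.05714417]), [52.30790710449219, 149.9915313720703], np.float32(-2.329854)) 
   plane (array([552.47698975,  96.14707184]), [52.12773132324219, 149.47463989257812], np.float32(-2.4026415))
  cap 1557 73.0 [601.3  94.4] 16.9
  cap 1355 73.1 [552.9  96.6] 16.9
  cap 1174 73.1 [503.8  96.3] 17.1
shift [ 57.8 208.2   5.9] turn 0.1399 now [505.1  98.6 250.9] -0.0351 t 9.95
```

View pics/w6.png

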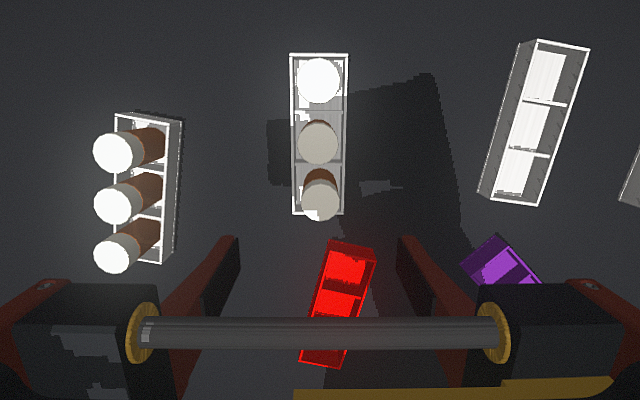

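The new jar's cap is at (601.3, 94.4) with its top at 73.0 mm, level with its neighbours, and the receiver hasn't moved. Next is the donor. I'll re-measure it and the pile from the picture taken after the jar was lifted.

```bash
python3 - <<'E'
from m import *
rims('w3.npz',{'donor':(275,40,360,225,30),'stack':(440,15,580,225,60)})
go(555.8,-111.8,245,-0.175)
E
```

```text
donor 1980 z 29.5 depth (array([ 556.61346436, -111.77511597]), [52.533573150634766, 149.44772338867188], np.float32(-9.973458)) 
   plane (array([ 556.65411377, -111.71658325]), [52.25400161743164, 148.83297729492188], np.float32(-10.068948))
stack 3992 z 58.4 depth (array([ 543.42730713, -276.07592773]), [53.99102020263672, 150.74635314941406], np.float32(-10.520986)) 
   plane (array([ 543.66851807, -274.4420166 ]), [56.144989013671875, 150.070068359375], np.float32(-10.543581))
shift [ 58.1 208.4   5.9] turn 0.1399 now [505.1  98.6 250.9] -0.0351 t 9.95
```

I'm taking one head-on look at the pile first, since the held tray will block the view later.

>>> {"fn": "send_rows", "kwargs": {"rows": [[0,0.036,-0.008,0,1],[0,0.036,-0.008,0,1],[0,0.037,-0.008,0,1],[0,0.037,-0.008,0,1],[0,0.037,-0.008,0,1]]}}

```text
t: 10.45
ee_pos: [498.6, -86.4, 290.8]
orientation: [3.141, -0.055, 0.001]
ft_force: [0.2, 0.6, -0.0]
width: 87.8
```

>>> {"fn": "send_rows", "kwargs": {"rows": [[0,0.036,0,0,1],[0,0.036,0,0,1],[0,0.037,0,0,1],[0,0.037,0,0,1],[0.003,0.036,0,0,1]]}}

```text
t: 10.95
ee_pos: [494.7, -269.0, 290.3]
orientation: [3.141, -0.056, 0.0]
ft_force: [0.7, -0.2, 0.1]
width: 87.8
```

>>> {"fn": "send_rows", "kwargs": {"rows": [[0,0,0,0.148,1],[0,0,0,0,1],[0,0,0,0,1]]}}

```text
t: 11.25
ee_pos: [494.5, -266.8, 290.2]
orientation: [-3.129, 0.282, 0.001]
ft_force: [-0.1, 0.7, -0.6]
width: 88.0
```

```bash
python3 - <<'E'
from h import *
im=snap('wrist','w7.png')
from m import *
rims('w7.npz',{'stack':(260,30,380,235,60)})
go(556.6,-111.75,190,-0.1749)
E
```

```text
stack 1942 z 59.5 depth (array([ 543.28515625, -276.47305298]), [52.39363098144531, 149.60482788085938], np.float32(-10.587186)) 
   plane (array([ 543.29577637, -276.51968384]), [52.1106071472168, 149.14430236816406], np.float32(-10.538036))
shift [  33.6 -163.2  100.2] turn -0.0048 now [ 494.4 -266.3  290.2] -0.1797 t 11.3
```

View pics/vis_w7.png

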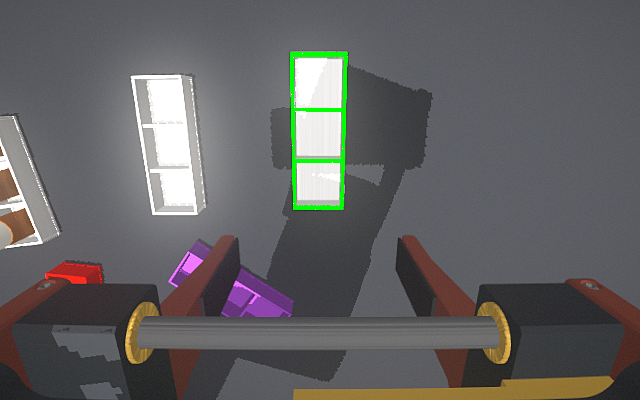

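The pile is at (543.3, -276.5), yaw -10.56°. Moving to the donor.

>>> {"fn": "send_rows", "kwargs": {"rows": [[0.0068,-0.0327,0.01,-0.005,1],[0.0067,-0.0327,0.02,0,1],[0.0067,-0.0326,0.02,0,1],[0.0067,-0.0326,0.02,0,1],[0.0067,-0.0326,0.02,0,1]]}}

```text
t: 11.8
ee_pos: [556.8, -109.8, 200.1]
orientation: [3.13, -0.274, 0.001]
ft_force: [-0.2, 0.6, 0.4]
width: 87.8
```

>>> {"fn": "send_rows", "kwargs": {"rows": [[0,0,0.01,0,1],[0,0,0,0,1],[0,0,0,0,1]]}}

```text
t: 12.1
ee_pos: [556.2, -112.1, 190.9]
orientation: [3.129, -0.277, -0.0]
ft_force: [0.0, -0.1, 0.3]
width: 88.0
```

```bash
python3 - <<'E'
from h import *
go(556.6,-111.75,84,-0.1749)
E
```

```text
shift [  0.3  -0.4 106.9] turn -0.0019 now [ 556.2 -112.1  190.9] -0.1768 t 12.1
```

>>> {"fn": "send_rows", "kwargs": {"rows": [[0,-0.0004,0.03,-0.002,1],[0,0,0.03,0,1],[0,0,0.02,0,1],[0,0,0.013,0,1],[0,0,0.007,0,1]]}}

```text
t: 12.6
ee_pos: [556.3, -112.3, 90.4]
orientation: [3.129, -0.278, 0.0]
ft_force: [-1.0, -0.8, -0.8]
width: 87.9
```

>>> {"fn": "send_rows", "kwargs": {"rows": [[0,0,0.004,0,1],[0,0,0.002,0,1],[0,0,0,0,1],[0,0,0,0,1]]}}

```text
t: 13.0
ee_pos: [556.7, -111.5, 85.3]
orientation: [3.129, -0.276, 0.002]
ft_force: [-0.1, 0.1, 0.0]
width: 87.4
```

```bash
python3 - <<'E'
from h import *
go(556.6,-111.75,84,-0.1749);snap('wrist','w8.png')
E
```

```text
shift [-0.1  0.2  1.3] turn -0.0011 now [ 556.7 -111.5   85.3] -0.176 t 13.0
```

View pics/w8.png

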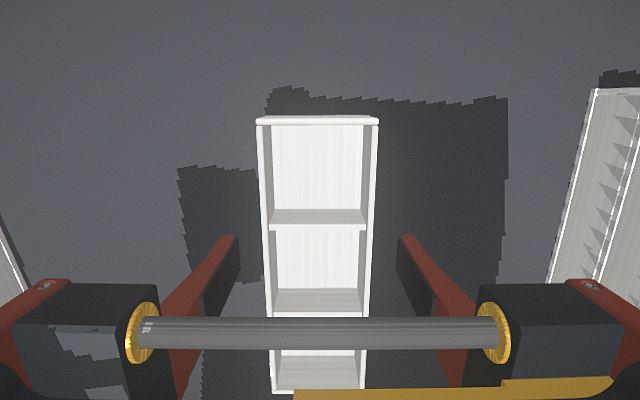

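The tray is centred between the fingers and square to them. Gripping.

>>> {"fn": "send_rows", "kwargs": {"rows": [[0,0,0,0,-1],[0,0,0,0,-1],[0,0,0,0,-1],[0,0,0,0,-1],[0,0,0,0,-1]]}}

```text
t: 13.55
ee_pos: [556.3, -111.4, 84.6]
orientation: [-3.129, 0.276, 0.0]
ft_force: [-0.0, 0.1, 0.4]
width: 51.6
```

>>> {"fn": "send_rows", "kwargs": {"rows": [[0,0,0,0,-1],[0,0,0,0,-1],[0,0,0,0,-1]]}}

```text
t: 13.85
ee_pos: [556.3, -111.4, 84.6]
orientation: [-3.129, 0.276, 0.0]
ft_force: [-0.2, 0.3, -0.1]
width: 51.9
```

```bash
python3 - <<'E'
from h import *
snap('wrist','w9.png')
go(556.6,-111.75,84,-0.1749)
from m import *
rims('w9.npz',{'donor':(240,100,400,320,30)})
E
```

```text
shift [0.4 0.2 0.6] turn -0.0013 now [ 556.3 -111.4   84.6] -0.1762 t 13.9
donor 6541 z 29.4 depth (array([ 580.33312988, -116.44035339]), [71.04064178466797, 101.66552734375], np.float32(-10.004747)) 
   plane (array([ 582.36791992, -116.94039917]), [74.40046691894531, 97.83670806884766], np.float32(-10.088049))
  cap 76 70.1 [ 564.1 -141.1] 2.9
```

View pics/vis_w9.png

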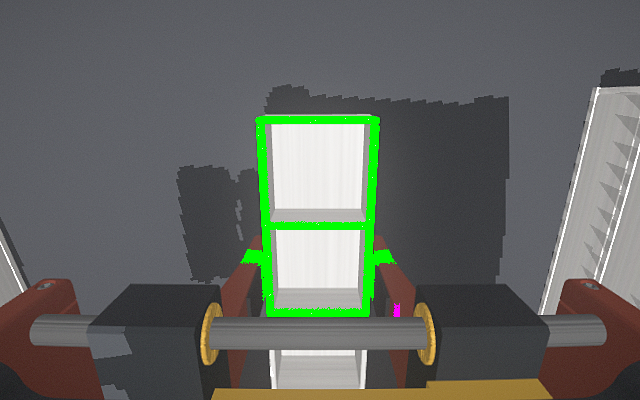

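Gripped at 51.9 mm. Lifting.

>>> {"fn": "send_rows", "kwargs": {"rows": [[0,0,-0.005,0,-1],[0,0,-0.015,0,-1],[0,0,-0.03,0,-1],[0,0,-0.03,0,-1],[0,0,-0.02,0,-1]]}}

```text
t: 14.4
ee_pos: [556.9, -111.6, 187.7]
orientation: [3.129, -0.276, 0.004]
ft_force: [-0.2, 0.6, -1.3]
width: 52.1
```

>>> {"fn": "send_rows", "kwargs": {"rows": [[0,0,-0.01,0,-1],[0,0,0,0,-1]]}}

```text
t: 14.6
ee_pos: [557.0, -111.6, 196.6]
orientation: [3.129, -0.276, 0.005]
ft_force: [-0.6, -0.0, -1.6]
width: 51.5
```

```bash
python3 - <<'E'
from h import *
go(542.9,-276.4,194.6,-0.1845)
E
```

```text
shift [ 15.  164.7   2. ] turn 0.0084 now [ 557.  -111.6  196.6] -0.1761 t 14.6
```

>>> {"fn": "send_rows", "kwargs": {"rows": [[0.003,0.02,0,0.008,-1],[0.003,0.035,0,0,-1],[0.003,0.035,0,0,-1],[0.003,0.035,0,0,-1],[0.003,0.025,0,0,-1]]}}

```text
t: 15.1
ee_pos: [542.7, -263.3, 193.3]
orientation: [-3.128, 0.29, 0.003]
ft_force: [1.1, 0.1, -1.6]
width: 51.7
```

>>> {"fn": "send_rows", "kwargs": {"rows": [[0,0.0147,0,0,-1],[0,0,0.01,0,-1],[0,0,0,0,-1],[0,0,0,0,-1]]}}

```text
t: 15.5
ee_pos: [540.7, -274.7, 183.6]
orientation: [-3.127, 0.287, 0.003]
ft_force: [0.2, -0.6, -0.8]
width: 51.9
```

```bash
python3 - <<'E'
from h import *
snap('wrist','w10.png');snap('scene','s10.png')
go(542.9,-276.4,144.6,-0.1845)
E
```

```text
shift [ 1.9  1.1 39.8] turn 0.0017 now [ 541.2 -274.9  184.4] -0.1828 t 15.6
```

View pics/w10.png

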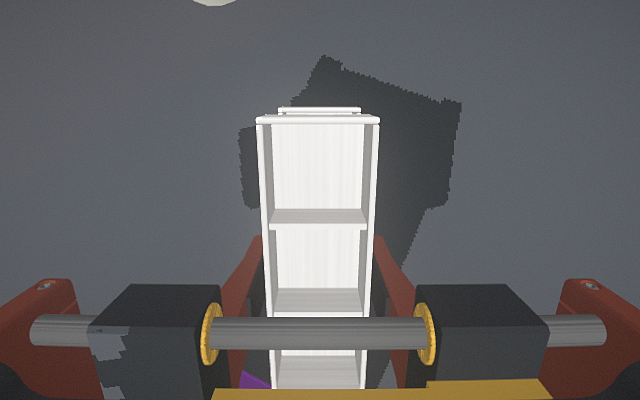

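View pics/s10.png

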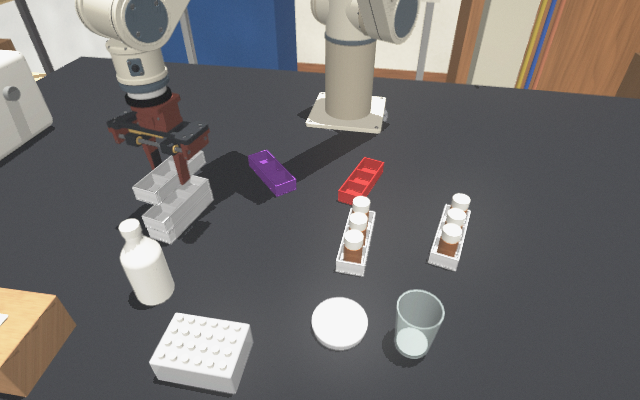

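>>> {"fn": "send_rows", "kwargs": {"rows": [[0.0019,0.0011,0.01,0.002,-1],[0,0,0.01,0,-1],[0,0,0.008,0,-1],[0,0,0.004,0,-1],[0,0,0,0,-1]]}}

```text
t: 16.1
ee_pos: [542.2, -277.3, 151.5]
orientation: [-3.127, 0.292, 0.003]
ft_force: [0.4, 0.2, -0.1]
width: 51.4
```

>>> {"fn": "send_rows", "kwargs": {"rows": [[0,0,0,0,-1],[0,0,0,0,-1]]}}

```text
t: 16.3
ee_pos: [542.9, -277.7, 152.9]
orientation: [3.128, -0.292, 0.001]
ft_force: [0.1, 0.5, -0.5]
width: 52.0
```

```bash
python3 - <<'E'
from h import *
im=snap('wrist','w11.png'); P=cloud(im);q=P[...,2]
go(542.9,-276.4,144.6,-0.1845)
np.set_printoptions(suppress=True,precision=1)
for u in (285,318,350):
    for v in range(96,126,1): 
        if q[v,u]>20: print(u,v,P[v,u], im['color'][v,u])
E
```

```text
shift [-0.2 -1.3  8.4] turn -0.0018 now [ 542.9 -277.7  153. ] -0.1863 t 16.35
285 113 [ 620.  -273.6   43. ] [195 199 198]
285 114 [ 619.8 -276.2   68.7] [181 184 188]
285 115 [ 619.6 -277.5   82.6] [179 183 184]
285 116 [ 619.4 -278.4   92.3] [184 189 191]
285 117 [ 619.1 -278.9   97.9] [225 227 229]
285 118 [ 618.8 -279.    99.3] [243 245 245]
285 119 [ 618.3 -278.8   98.3] [249 249 249]
285 120 [ 618.  -278.8   99. ] [242 243 243]
285 121 [ 617.6 -278.7   99.5] [236 239 240]
285 122 [ 617.2 -278.6   98.6] [224 226 228]
285 123 [ 616.7 -278.4   97.8] [206 209 213]
285 124 [ 615.2 -275.5   72. ] [226 229 230]
285 125 [ 614.7 -275.3   71.3] [242 243 245]
318 113 [ 616.5 -292.5   44.6] [200 202 204]
318 114 [ 616.8 -292.5   69.8] [208 210 211]
318 115 [ 616.8 -292.5   83. ] [180 183 184]
318 116 [ 616.8 -292.4   92.9] [186 189 193]
318 117 [ 616.6 -292.4   98.1] [230 231 234]
318 118 [ 616.2 -292.3   98.7] [246 246 247]
318 119 [ 615.8 -292.2   98.1] [249 249 249]
318 120 [ 615.4 -292.2   98.8] [242 243 245]
318 121 [ 615.1 -292.1   99.3] [235 239 240]
318 122 [ 614.6 -292.    98.3] [223 226 228]
318 123 [ 614.2 -292.    98.9] [206 206 214]
318 124 [ 612.1 -291.6   71. ] [226 228 230]
318 125 [ 611.6 -291.5   71.1] [242 242 242]
350 113 [ 613.2 -310.4   46.7] [198 199 205]
350 114 [ 613.9 -308.1   70.7] [201 204 207]
350 115 [ 614.1 -306.9   83.1] [180 182 182]
350 116 [ 614.3 -305.9   93.7] [181 182 184]
350 117 [ 614.1 -305.5   97.6] [236 237 240]
350 118 [ 613.8 -305.3   98.8] [246 247 249]
350 119 [ 613.3 -305.3   98.2] [248 249 249]
350 120 [ 613.  -305.3   98.3] [243 244 244]
350 121 [ 612.7 -305.   100. ] [239 241 241]
350 122 [ 612.1 -305.2   97.9] [225 226 229]
350 123 [ 611.7 -305.1   98.3] [210 213 214]
350 124 [ 609.2 -307.2   72.2] [226 225 227]
350 125 [ 608.7 -307.2   71.8] [243 243 245]
```

View pics/w11.png

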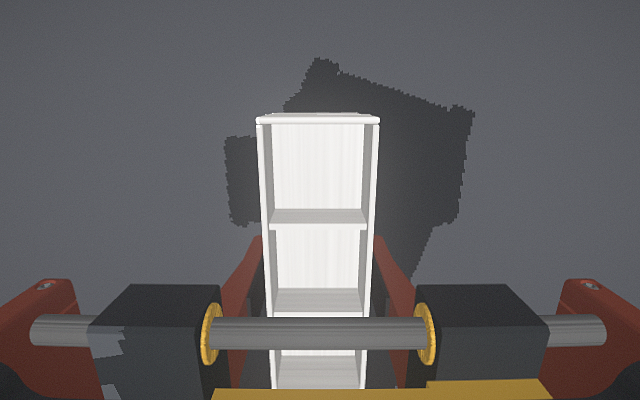

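Along the tray the alignment agrees to within 0.5 mm. Laterally I correct by about 1.2 mm, then lower.

>>> {"fn": "send_rows", "kwargs": {"rows": [[0,-0.0012,0.003,-0.002,-1],[0,0,0.002,0,-1],[0,0,0,0,-1],[0,0,0,0,-1]]}}

```text
t: 16.75
ee_pos: [542.9, -276.3, 147.5]
orientation: [-3.128, 0.289, 0.0]
ft_force: [-0.4, 0.3, -0.7]
width: 52.3
```

```bash
python3 - <<'E'
from h import *
go(542.9,-276.4,144.6,-0.1845)
E
```

```text
shift [0.  0.1 2.9] turn 0.0003 now [ 542.9 -276.3  147.5] -0.1842 t 16.75
```

>>> {"fn": "send_rows", "kwargs": {"rows": [[0,0,0.001,0,-1],[0,0,0.001,0,-1],[0,0,0,0,-1]]}}

```text
t: 17.05
ee_pos: [542.9, -276.4, 145.5]
orientation: [-3.128, 0.289, 0.0]
ft_force: [0.2, -0.6, -0.9]
width: 52.0
```

>>> {"fn": "send_rows", "kwargs": {"rows": [[0,0,0.001,0,-1],[0,0,0,0,-1],[0,0,0,0,-1]]}}

```text
t: 17.35
ee_pos: [542.9, -276.4, 144.6]
orientation: [3.128, -0.289, 0.0]
ft_force: [-0.9, -0.7, -0.2]
width: 51.6
```

>>> {"fn": "send_rows", "kwargs": {"rows": [[0,0,0.0007,0,-1],[0,0,0,0,-1],[0,0,0,0,-1]]}}

```text
t: 17.65
ee_pos: [543.0, -276.4, 144.6]
orientation: [3.128, -0.289, 0.0]
ft_force: [-2.5, 0.4, 5.4]
width: 51.7
```

Contact (5 N). Releasing and lifting straight up.

>>> {"fn": "send_rows", "kwargs": {"rows": [[0,0,0,0,1],[0,0,0,0,1],[0,0,0,0,1],[0,0,0,0,1],[0,0,0,0,1]]}}

```text
t: 18.15
ee_pos: [542.9, -276.4, 143.8]
orientation: [-3.128, 0.289, 0.0]
ft_force: [0.2, 0.1, -0.4]
width: 86.9
```

>>> {"fn": "send_rows", "kwargs": {"rows": [[0,0,-0.01,0,1],[0,0,-0.03,0,1],[0,0,-0.04,0,1],[-0.02,0,-0.04,0,1],[-0.03,0,-0.04,0,1]]}}

```text
t: 18.65
ee_pos: [494.1, -267.3, 306.1]
orientation: [3.128, -0.288, 0.002]
ft_force: [0.2, -0.6, 0.4]
width: 87.9
```

>>> {"fn": "send_rows", "kwargs": {"rows": [[0,0,0,0,1],[0,0,0,0,1],[0,0,0,0,1]]}}

```text
t: 18.95
ee_pos: [493.8, -267.1, 303.2]
orientation: [-3.128, 0.289, 0.001]
ft_force: [-0.7, -0.5, -0.2]
width: 87.8
```

```bash
python3 - <<'E'
from h import *
im=snap('wrist','w12.png');snap('scene','s12.png');snap('top','t12.png')
from m import *
rims('w12.npz',{'donor':(250,20,390,250,90)})
rims('t12.npz',{'recv':(245,105,300,190,30),'donor':(405,100,465,205,90)})
rims('top0.npz',{'recv':(245,105,300,190,30),'stack':(405,100,465,205,60)})
a=load('s12.npz')['color'][150:260,120:400]; cv2.imwrite('pics/s12b.png',cv2.resize(a,None,fx=2.8,fy=2.8,interpolation=cv2.INTER_CUBIC))
P=cloud(im); q=P[...,2]
E
```

```text
donor 2105 z 89.5 depth (array([ 543.20581055, -276.9932251 ]), [52.32122802734375, 149.90586853027344], np.float32(-10.449446)) 
   plane (array([ 543.28283691, -276.92047119]), [52.20820999145508, 149.18569946289062], np.float32(-10.537722))
recv 211 z 28.0 depth (array([552.04284668,  97.42678833]), [52.539730072021484, 148.681396484375], np.float32(-2.0749712)) 
   plane (array([551.50744629,  96.92541504]), [52.634368896484375, 148.3115692138672], np.float32(-2.225221))
  cap 163 71.9 [599.4  95.6] 16.8
  cap 154 72.2 [551.4  97.8] 16.6
  cap 166 72.1 [503.2  96.9] 16.8
donor 89 z 88.1 depth (array([ 599.43475342, -286.3303833 ]), [37.94141387939453, 51.785560607910156], np.float32(77.87112)) 
   plane (array([ 598.92797852, -285.45861816]), [37.76392364501953, 51.97788619995117], np.float32(78.48633))
recv 272 z 28.5 depth (array([551.8427124 ,  97.04187012]), [52.74924087524414, 148.60769653320312], np.float32(-1.9101806)) 
   plane (array([551.28106689,  96.93421173]), [52.634368896484375, 148.76466369628906], np.float32(-2.2252212))
  cap 156 72.2 [551.4  97.8] 16.6
  cap 165 72.2 [503.2  96.9] 16.8
stack 339 z 58.1 depth (array([ 543.41064453, -275.82373047]), [54.1049690246582, 150.49111938476562], np.float32(-10.814097)) 
   plane (array([ 542.74902344, -274.92987061]), [54.65061569213867, 150.6493377685547], np.float32(-10.883744))
```

View pics/w12.png

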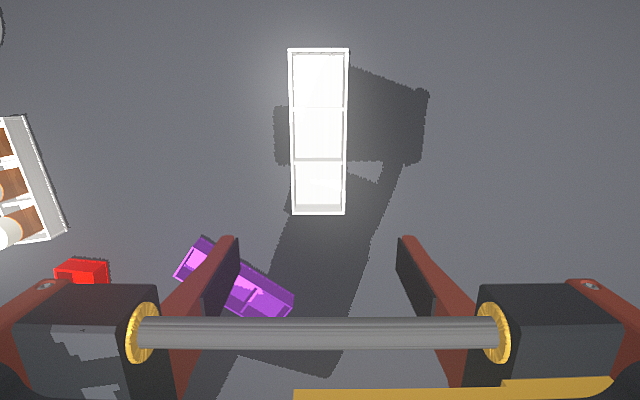

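View pics/s12b.png

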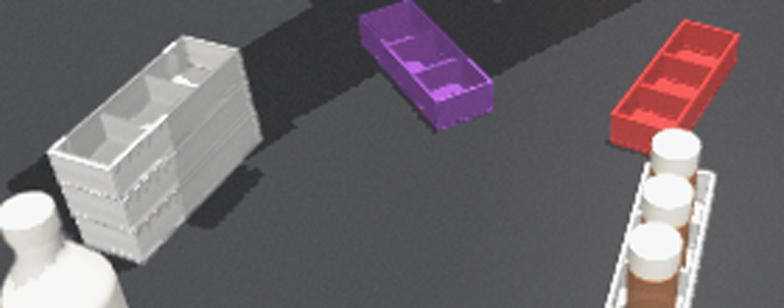

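The donor sits flush on the pile: centre (543.2, -277.0) against the pile's (543.3, -276.5), yaw within 0.1°, rim at 89.5 mm. The receiver holds three jars and hasn't moved. The robot is clear, so I'm handing the job in.

```bash
python3 -c "
from h import *
print(telemetry.get_obs()['t'],ctrl.close_job())"
```

```text
the job is handed in; nothing more can be done
19.1 None
```

I moved the single jar into the free far pocket of the receiving tray and then stacked the emptied tray on the pile. I handed the job in at 19.1 s; no verdict was reported.

- **Jar:** the wrist camera puts its cap top at 73.0 mm, level with its neighbours, so it stands fully down. It is within about 1 mm of the pocket centre. The receiving tray reads the same position before and after, to about 0.2 mm.
- **Stacked tray:** its centre is within about 0.5 mm of the pile measured beforehand, and its yaw is within about 0.1°. Its rim reads 89.5 mm, against 90 expected. The scene picture shows the three sides flush. I did not re-measure the lower trays of the pile separately after stacking.
- **Forces:** the highest wrist force I read was about 6 N, when the tray touched the pile. The gripper was open and clear of everything at the end.
- **Disagreements:** the top camera reads 1–2 mm off the wrist camera, which is within the stated calibration. Its rim fit of the stacked tray caught only part of the rim, so I disregarded that one.

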